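# Load the timing instrument's battery bay and hold its cover shut

## Task

The timing instrument's open battery bay is two cells short: take the two fresh blue cells from the white tray and stand them upright, button up, one in each empty well (the orange cell is spent: leave it, the cells already fitted and everything else as they are). Then swing the cover shut, turn its black wing fastener until the white slot lines up with the white marks on the cover so that its pin can drop through the keyhole, and press the cover down until it sits flush on its frame all round. Finish while holding it pressed flush against the cell springs, without locking the fastener or letting go, because the battery check is run before I lock it.

Things in the scene. Friction and masses are not known exactly. Their poses are not given: they have to be found in the camera images.
- timer: Cream timing instrument, 210 (x) by 130 mm (y), fixed. Origin: centre of its underside; x away from the user to its raised screen, y left, z up. Flat deck 60 mm up; beyond x = 50 mm a screen wedge rises to 36 mm over the deck. In the deck a dark carrier with four round wells in a row along x, pitch 28 mm; wells 0 and 2 are filled. Cover hinge along x at y = 54 mm, deck height
- well0 (a point): centre of the mouth of well 0 (filled), at deck height, timer frame (-72, 18, 60) mm. Each well is 20 mm wide; a sprung brass contact lies 14 mm below the deck and gives up to 5 mm (1.2 N, then 0.6 N per mm), so a fitted cell stands 20.5 mm above the deck until the shut cover pushes it down 2.5 mm
- well1 (a point): centre of the mouth of well 1 (empty), at deck height, timer frame (-44, 18, 60) mm
- well2 (a point): centre of the mouth of well 2 (filled), at deck height, timer frame (-16, 18, 60) mm
- well3 (a point): centre of the mouth of well 3 (empty), at deck height, timer frame (12, 18, 60) mm
- cover: Grey domed battery cover, 130 mm along the hinge, 86 mm hinge to free edge, 22 mm high, 0.1 kg. Origin: middle of the hinge line, at deck height; axes as the timer's when shut (free edge then at y = -86 mm, top face z = 22 mm). Opens about its own -x axis. Starts 2.5 rad open, leaning out to the timer's left on its stop. Free, lightly damped hinge: past upright it falls shut in 1 to 2 s
- cover_edge (a point): middle of the cover's free edge at its top face: 82 mm over the timer's origin when flush. Slot not lined up: the pin stands on the keyhole plate and holds this edge about 12 mm up (0.13 rad). Lined up: the cover rests on the cells, edge about 6 mm up (0.07 rad), and about 7 N down at the fastener brings it flush
- fastener (a joint): turn of the wing fastener, rad, anticlockwise positive seen on the cover's outside: 0 = slot lined up with the marks (square to the hinge); within about 0.15 the pin passes its keyhole, a slot 6.5 by 25 mm in the deck. Starts 0.9 to 1.45, stops at -0.5 and 1.55, stays where it is left (0.04 N m friction)
- fastener_top (a point): top of the black wing on its axis, 19.5 mm over the cover's top face, 66 mm from the hinge, mid-length; turns with the wing. Wing 30 mm long (this frame's y, along the white slot), 10 mm thick (x), from 1.5 to 19.5 mm over the cover's top; z out of the cover. A cross pin 16 by 3.5 mm under the cover lies parallel to the slot
- cell_a: fresh cell, blue sleeve, standing in the tray; 17 mm diameter, 34.5 mm tall, 17 g; foot bevelled by 1.3 mm over the lowest 1.6 mm; on the black-rimmed top a steel contact button 8 mm wide and 1 mm high. Origin: centre of its underside, z up through the button
- cell_b: fresh cell like cell_a, standing in the tray; origin: centre of its underside, z up
- kept_a: blue cell like cell_a already fitted in well 0, to stay there; origin: centre of its underside, z up
- kept_b: blue cell like cell_a already fitted in well 2, to stay there; origin: centre of its underside, z up
- spent: spent cell, orange sleeve, same size, standing in the tray among the fresh ones, to be left; origin: centre of its underside, z up
- tray: white shallow tray 180 by 120 mm, 12 mm high, 3 mm walls and floor, fixed; origin: centre of its underside, x along its length. The three cells stand in it in a row along x, about 55 mm apart
- loupe: black watchmaker's loupe, 38 mm wide, 34 mm tall, a bystander; origin: centre of its underside
- driver: small screwdriver with red handle, 130 mm long, lying, a bystander; origin: below its middle
- tweezers: steel tweezers, 120 mm long, lying, a bystander; origin: below their middle
- dish: flat glass dish, 76 mm wide, 16 mm high, a bystander; origin: centre of its underside
- casing_ring: brass casing ring, 42 mm wide, 8 mm high, a bystander; origin: centre of its underside
- blower: green dust blower, 48 mm ball with a nozzle up, 81 mm tall, a bystander; origin: centre of its underside

How it is judged (in metres and radians):
On the way, in this order (a step that is already met when the one before it is completed fails the run):
1. both fresh cells stand in the two empty wells, one in each, released (((horizontal distance between cell_a and well1 below 0.005 m and z of each of cell_a, cell_b in the frame of timer below 0.049 m and angle between each of cell_a, cell_b's own z axis and vertical below 0.3 rad and horizontal distance between cell_b and well3 below 0.005 m) or (horizontal distance between cell_b and well1 below 0.005 m and z of each of cell_b, cell_a in the frame of timer below 0.049 m and angle between each of cell_b, cell_a's own z axis and vertical below 0.3 rad and horizontal distance between cell_a and well3 below 0.005 m)) and contact force between the fingers and cell_a below 0.2 N and contact force between the fingers and cell_b below 0.2 N), for 0.1 s.
2. the cover is down and the fastener's slot lines up with the marks (z of cover_edge in the frame of timer below 0.098 m and y of cover_edge in the frame of timer below 0 m and value of joint fastener between -0.17 and 0.17 rad).
At the end, for the whole second after the job is handed in: Four wells hold one upright cell each (within 5 mm of centre, underside 11 mm or more below the deck); cover flush (free edge within 1.5 mm of shut), slot within 0.17 rad of the marks, not locked; the robot presses on the cover or its fastener with over 3 N through the last second (((horizontal distance between cell_a and well1 below 0.005 m and z of each of cell_a, cell_b in the frame of timer below 0.049 m and angle between each of cell_a, cell_b's own z axis and vertical below 0.3 rad and horizontal distance between cell_b and well3 below 0.005 m) or (horizontal distance between cell_b and well1 below 0.005 m and z of each of cell_b, cell_a in the frame of timer below 0.049 m and angle between each of cell_b, cell_a's own z axis and vertical below 0.3 rad and horizontal distance between cell_a and well3 below 0.005 m)) and horizontal distance between kept_a and well0 below 0.005 m and z of each of kept_a, kept_b in the frame of timer below 0.049 m and angle between each of kept_a, kept_b's own z axis and vertical below 0.3 rad and horizontal distance between kept_b and well2 below 0.005 m and value of joint fastener between -0.17 and 0.17 rad and z of cover_edge in the frame of timer below 0.0835 m and y of cover_edge in the frame of timer below 0 m and contact force between any of the fingers, the arm and cover above 3 N); the arm keeps its last pose, push and grip.
It fails at once if the spent cell is shifted by more than 30 mm (distance of spent from where it was at the start of the episode above 0.03 m).
It fails at once if the loupe, screwdriver, tweezers, dish, ring or blower is shifted by more than 30 mm (distance of any of loupe, driver, tweezers, dish, casing_ring, blower from where it was at the start of the episode above 0.03 m).
It fails at once if a cell already fitted is pulled out of its well (distance of any of kept_a, kept_b from where it was at the start of the episode above 0.015 m).
It also fails if it takes over 72 s, if anything falls off the work surface, if the arm or the gripper's body presses on something with over 40 N, if the wrist force passes 120 N, or if a joint passes its speed limit or range.

## Robot

A 6-joint arm with a two-finger parallel gripper is mounted at the origin on the work surface. World frame = base frame: x ahead of the robot, y to its left, z up, the work surface at z = 0. Lengths are in m, angles in degrees, forces in N, time in s.
With the tool pointing down it reaches from about 0.25 to 0.725 m from the base axis. Payload 9.7 kg.
Tool frame: the origin (TCP) lies midway between the tips of the shut fingers; the grasp point (between the pads) lies 19 mm behind it; x points along the fingers, y is the direction in which the jaws open and shut, and the axes are right-handed (so a half turn about x gives the same grasp; the last joint's range is limited). The gripper opens to 85 mm and grips with 20 to 120 N. Pads are 22 mm wide; open, the fingers measure 114 mm over their backs; the gripper's body (76 mm by 85 mm) begins 54 mm behind the grasp point. The pads swing forward as they close: fully open they stand 13 mm farther back than shut.
Start: joints at [-74.255, 4.979, 10.078, 95.1, 0, 90], TCP at [0.149, -0.529, 0.208] pointing down, gripper open.
Joint ranges: [-179.16, 179.16], [-48.56, 103.87], [-65.8, 70.77], [-126.05, 130.52], [-82.76, 87.17], [-180, 180]. Speed limits (degrees/s): [127.2, 127.2, 147.25, 180, 180, 180].

## Interface

Orientations are given as [roll, pitch, yaw] about the fixed x, y, z axes, in that order (R = Rz(yaw) Ry(pitch) Rx(roll)).
In Python, from workcell import bot, cams gives the robot as it stands.
- The arm moves only by the tool apply_moves, never from a script. Its argument "commands" is a list of rows, each a list of 5 numbers: the shift along the tool's x, y, z in m, then the turn about the tool's x in rad, then the opening, from -1 (shut) to 1 (fully open). In form: [[tx, ty, tz, roll, hand], ...]. A call has 1 to 12 rows; each row is the pose to reach, as a shift and turn from the pose measured when the call began, along the tool's axes at that moment; what a row does not reach only later rows make up. A row lasts 1/10 s, in which the tool goes at most 50 mm and 8.59 degrees, less where a joint would pass 70% of its speed; a pose out of reach is approached as far as the arm can. A call with a gripper value outside its range is refused whole. The fingers move at their own pace and stop on an object; "newtons" is the grip in N (left out, the last holds). Time passes only in rows, so rows that repeat a pose let the fingers close. It gives the time, the measured TCP pose, the force and the opening at its end, in the units of the state.
- bot.get_obs(): the state, without advancing time (a new reading comes with each control period).
- cams.camera(name): name is "side" or "top" or "wrist"; returns a dict with "frame" (480x640x3 uint8, blue, green, red), "depth" (480x640 float32, m along the optical axis (not along the pixel's ray), 0 where there is no reading), "camera_matrix" (3x3 intrinsics, pixels), "R" (3x3) and "t" (3): a world point X has camera coordinates R X + t; the wrist camera has in their place "mount" (4x4, takes a point from camera to tool coordinates, whose origin is the TCP and whose axes are the tool frame's). Camera axes: x right, y down, z forward; pixel columns grow to the right and rows downward; lengths in m; the calibration is good to about 2 mm. A picture is of the moment at which its call begins: read the wrist's pose just before it.
- bot.job_done(): hands the job in, once; it reports no verdict.
Trained networks look in the newest picture that a camera, given by its name, has taken for a name from the list of things; names that differ only in an ending like _2 or _b are one class to them, and where a whole thing is asked for, a point or a joint stands for the part that bears it (a point fixed in the world has none). Each returns a list of dicts, best first, with "confidence" (0 to 1); they miss things now and then, are a little off and sometimes report something else, mostly with a low value. They report only what shows in the picture. A call takes as long as a camera call.
- cams.spot_in(name, camera): "rect" ([left, top, right, bottom] in pixels, round what is visible of it).
The state is a dict: "time": time; "q": joint angles; "qd": joint speeds; "joint_efforts": joint torques, N m; "ee_pos": TCP position; "tcp_rot": TCP orientation; "wrist_force": force on the tool from outside, world axes, zero at the start; "torque": the same for the moment, N m; "opening": finger opening in m.
Only numpy, scipy, OpenCV 4.12 (cv2) and the standard library are available. Lean on these libraries where they do the work, as an engineer would, in place of code of your own. Each camera call takes 0.05 s, during which the arm holds its last target. There are 200 camera calls.

## Working session

There is one attempt and no reset: what is moved stays moved. The work goes in short steps, Python scripts to look and compute and a tool call to move; the robot and the scene stay as the last step left them, time stands still between calls to the robot, and variables do not carry over. Pictures are saved under pics/ and viewed, about 8 in all and at most 12, crops included, and the job is handed in when it is done.

Besides the shell and the picture viewer there is one more tool, called after "Call:" as name([rows], argument=value, ...), one row to a line, values as JSON. apply_moves: Moves the arm, as the interface text tells. Its arguments: {"type":"object","properties":{"commands":{"type":"array"},"newtons":{"type":"number"}},"required":["commands"]}

```bash
ls; mkdir -p pics; python3 - <<'E'
from workcell import bot,cams
import cv2,numpy as np
print(bot.get_obs())
for n in ("top","side"):
    c=cams.camera(n); cv2.imwrite(f"pics/{n}0.png",c["frame"]); np.savez(f"{n}0.npz",**c)
    print(n,c["camera_matrix"],c["R"],c["t"])
    for k in ["cell_a","spent","tray","timer","cover","fastener","loupe","blower"]:
        print(k,[( [round(float(v)) for v in d["rect"]],round(float(d["confidence"]),2)) for d in cams.spot_in(k,n)][:6])
E
```

```text
pics
{'time': 0.0, 'q': array([-7.42561734e+01,  5.00922270e+00,  1.00326923e+01,  9.50969398e+01,
        1.43139067e-03,  9.00013483e+01]), 'qd': array([-0.02372167,  0.06205244,  0.00988608, -0.01574999,  0.08193954,
       -0.01936893]), 'joint_efforts': array([ 5.96560567e-04, -5.20393896e+01,  4.64795351e+01,  1.64106122e-02,
        9.34140462e-05, -3.07063303e-06]), 'ee_pos': array([ 0.14917406, -0.52912117,  0.2072853 ]), 'tcp_rot': array([-91.11478015,  89.92651582, 104.62769723]), 'wrist_force': array([0.57928341, 0.03747543, 0.50979817]), 'torque': array([0.0011701 , 0.04506608, 0.00926102]), 'opening': 0.08531031962091812}
top [[466.25263654   0.         326.270564  ]
 [  0.         466.25263654 249.89770238]
 [  0.           0.           1.        ]] [[-0.00701744 -0.99947179  0.03173173]
 [-0.99393903  0.00349015 -0.10987727]
 [ 0.10970848 -0.03231046 -0.99343852]] [0.04505666 0.58421449 1.00504051]
cell_a [([463, 275, 479, 283], 0.45), ([448, 253, 458, 263], 0.42)]
spent []
tray [([430, 234, 502, 323], 0.93)]
timer [([245, 202, 354, 313], 0.69)]
cover [([250, 243, 296
[... 195 characters left out ...]
 204, 205, 222], 0.56)]
side [[453.80691664   0.         329.61533727]
 [  0.         453.80691664 241.74617159]
 [  0.           0.           1.        ]] [[ 0.99259829 -0.12085859 -0.01190922]
 [-0.08368972 -0.60966349 -0.78822995]
 [ 0.08800375  0.78339238 -0.61526556]] [-0.55738523  0.17137539  0.85284851]
cell_a [([349, 398, 356, 418], 0.76), ([320, 422, 330, 446], 0.67)]
spent [([279, 433, 296, 455], 0.74)]
tray [([254, 382, 398, 480], 0.9)]
timer [([274, 203, 391, 313], 0.72)]
cover [([267, 204, 338, 252], 0.91), ([429, 398, 456, 428], 0.18)]
fastener [([268, 205, 390, 312], 0.68)]
loupe [([429, 398, 454, 427], 0.62)]
blower [([225, 181, 243, 214], 0.89), ([270, 204, 337, 252], 0.57)]
```

```bash
python3 - <<'E'
import cv2,numpy as np
t=cv2.imread("pics/top0.png");s=cv2.imread("pics/side0.png")
a=cv2.resize(t[180:380,160:520],None,fx=2.2,fy=2.2,interpolation=cv2.INTER_CUBIC);cv2.imwrite("pics/t1.png",a)
b=cv2.resize(s[170:480,210:480],None,fx=1.93,fy=1.93,interpolation=cv2.INTER_CUBIC);cv2.imwrite("pics/s1.png",b)
E
```

```text
(no output)
```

View pics/t1.png

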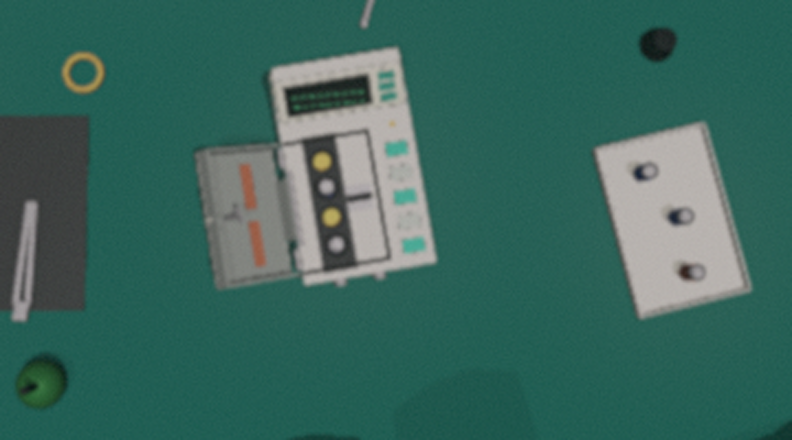

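View pics/s1.png

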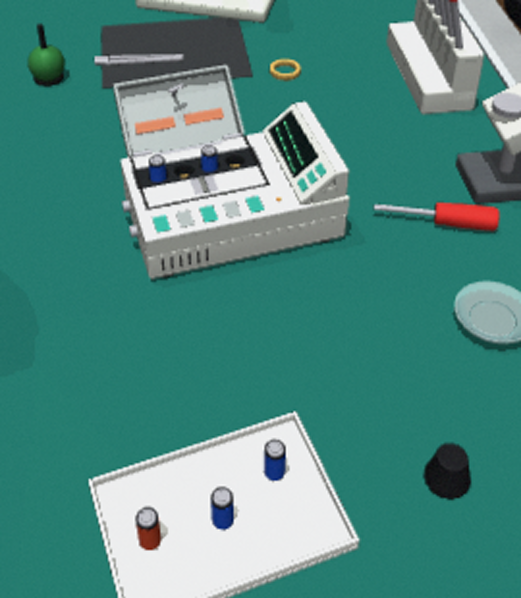

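The top view shows the timer with its cover open on the left. Wells 3, 2, 1 and 0 are at full-image px (307,253), (309,265), (311,279) and (313,291). The tray is on the right, with two blue cells at (456,258) and (472,278) and the orange one nearest the robot at (477,304). The side view agrees with this.

```bash
cat > h.py <<'E'
import numpy as np,cv2
from scipy.spatial.transform import Rotation as Ro
def ray(c,p,z,R=None,t=None):
    "world point on plane z seen at pixel p"
    R=c["R"] if R is None else R; t=c["t"] if t is None else t
    d=R.T@np.linalg.inv(c["camera_matrix"])@np.array([p[0],p[1],1.]); o=-R.T@t
    return o+d*(z-o[2])/d[2]
def tool(o): return Ro.from_euler("xyz",o["tcp_rot"],degrees=True).as_matrix()
def wristcam(o,c):
    T=np.eye(4);T[:3,:3]=tool(o);T[:3,3]=o["ee_pos"];M=np.linalg.inv(T@c["mount"]);return M[:3,:3],M[:3,3]
def shift(o,w): return (tool(o).T@(np.array(w)-o["ee_pos"])).round(4)
E
python3 - <<'E'
from h import *
from workcell import bot
o=bot.get_obs(); print(tool(o).round(3))
c=dict(np.load("top0.npz")); s=dict(np.load("side0.npz"))
f=lambda u,v:(u/2.2+160-.3,v/2.2+180-.3)
g=lambda u,v:(u/1.93+210-.25,v/1.93+170-.25)
for n,u,v,z in [("cellfar",651,171,.0375),("cellmid",687,216,.0375),("spent",697,272,.0375),("w3",323,161,.046),("k2",327,187,.0805),("w1",332,217,.046),("k0",337,244,.0805),("cornNL",304,285,.06),("cornNR",436,263,.06)]:
    p=f(u,v); print(n,ray(c,p,z).round(4), c["depth"][int(round(p[1])),int(round(p[0]))])
for n,u,v,z in [("cellfar",275,446,.0375),("cellmid",222,494,.0375),("spent",148,514,.0375),("k2",209,151,.0805),("k0",157,161,.0805),("cornNR",149,249,.06),("cornNL",124,160,.06)]:
    print("S",n,ray(s,g(u,v),z).round(4))
E
```

```text
[[ 0.     0.271 -0.962]
 [-0.    -0.962 -0.271]
 [-1.     0.     0.   ]]
cellfar [ 0.5659 -0.2457  0.0375] 1.0360932
cellmid [ 0.5202 -0.2807  0.0375] 1.0373436
spent [ 0.4641 -0.2884  0.0375] 1.0282422
w3 [0.5764 0.0857 0.046 ] 1.0187762
k2 [0.5478 0.0816 0.0805] 0.982515
w1 [0.5207 0.077  0.046 ] 1.0149313
k0 [0.4933 0.0722 0.0805] 0.97758114
cornNL [0.4545 0.1042 0.06  ] 1.0510546
cornNR [ 0.4748 -0.0241  0.06  ] 1.0571821
S cellfar [ 0.5672 -0.242   0.0375]
S cellmid [ 0.5212 -0.2769  0.0375]
S spent [ 0.4652 -0.2856  0.0375]
S k2 [0.5489 0.081  0.0805]
S k0 [0.494  0.0719 0.0805]
S cornNR [ 0.4794 -0.0337  0.06  ]
S cornNL [0.4591 0.1035 0.06  ]
```

Call:
apply_moves([
  [0,-0.15,-0.451,0.108,1],
  [0,-0.15,-0.451,0.108,1],
  [0,-0.15,-0.451,0.108,1],
  [0,-0.15,-0.451,0.108,1],
  [0,-0.15,-0.451,0.108,1],
  [0,-0.15,-0.451,0.108,1],
  [0,-0.15,-0.451,0.108,1],
  [0,-0.15,-0.451,0.108,1],
  [0,-0.15,-0.451,0.108,1],
  [0,-0.15,-0.451,0.108,1],
  [0,-0.15,-0.451,0.108,1],
  [0,-0.15,-0.451,0.108,1],
])

```text
time: 2.1
ee_pos: [0.5428, -0.2622, 0.2076]
tcp_rot: [-20.6, 90.0, 169.0]
wrist_force: [-0.8, -0.8, 0.1]
opening: 0.085
```

```bash
python3 - <<'E'
from h import *
from workcell import bot,cams
o=bot.get_obs(); c=cams.camera("wrist"); cv2.imwrite("pics/w1.png",c["frame"])
print(o["ee_pos"],o["q"].round(1),tool(o).round(3)); R,t=wristcam(o,c)
np.savez("w1.npz",R=R,t=t,**{k:c[k] for k in c if k not in("R","t")}); print(c["mount"].round(3),c["camera_matrix"].round(1))
for k in ("cell_a","spent"):
  for d in cams.spot_in(k,"wrist"):
    r=np.array(d["rect"]);print(k,r.round(),d["confidence"],ray(c,((r[0]+r[2])/2,(r[1]+r[3])/2),.0375,R,t).round(4))
E
```

```text
[ 0.54279301 -0.26221154  0.20764592] [-25.8  12.5  18.5  96.   -0.  144.6] [[-0.001  0.167 -0.986]
 [ 0.    -0.986 -0.167]
 [-1.    -0.     0.001]]
[[-0.001 -0.28   0.96  -0.166]
 [ 1.    -0.     0.001  0.   ]
 [-0.     0.96   0.28  -0.071]
 [ 0.     0.     0.     1.   ]] [[424.3   0.  311.1]
 [  0.  424.3 235.9]
 [  0.    0.    1. ]]
cell_a [318. 212. 338. 243.] 0.72 [ 0.5251 -0.2799  0.0375]
cell_a [285. 158. 304. 179.] 0.56 [ 0.5683 -0.2454  0.0375]
cell_a [242. 119. 390. 325.] 0.48 [ 0.5282 -0.2696  0.0375]
spent [317. 272. 334. 305.] 0.76 [ 0.4721 -0.2873  0.0375]
spent [  0.  42.  36. 239.] 0.42 [ 0.5534 -0.0309  0.0375]
```

View pics/w1.png

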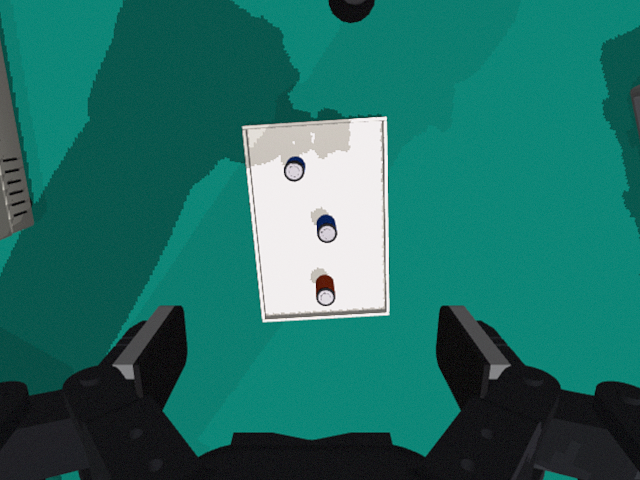

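The wrist view shows the cell tops at: far blue (294,171), middle blue (326,235), orange (325,298).

```bash
python3 - <<'E'
from h import *
from workcell import bot
c=dict(np.load("w1.npz"));o=bot.get_obs()
f=c["frame"].astype(int)
for n,u,v in [("far",294,171),("mid",326,235),("spent",325,298)]:
    # bright bluish-grey disc centroid vs. white tray: refine by local mask of lilac tone
    w=f[v-13:v+14,u-13:u+14]; 
    print(n,ray(c,(u,v),.0375,c["R"],c["t"]).round(4),c["depth"][v,u], shift(o,np.append(ray(c,(u,v),.0375,c["R"],c["t"])[:2],.02)))
    P=c["R"].T@(np.linalg.inv(c["camera_matrix"])@np.array([u,v,1])*c["depth"][v,u]-c["t"]);print(P.round(4))
E
```

```text
far [ 0.5663 -0.2451  0.0375] 0.33459467 [ 0.1883 -0.014  -0.027 ]
[ 0.5663 -0.2451  0.0378]
mid [ 0.5187 -0.2793  0.0375] 0.35011962 [0.1883 0.0119 0.0255]
[ 0.5186 -0.2794  0.037 ]
spent [ 0.463  -0.2885  0.0375] 0.36684692 [0.1883 0.0117 0.082 ]
[ 0.4624 -0.2886  0.0362]
```

Call:
apply_moves([
  [0.05,-0.014,-0.027,0,0.2],
  [0.1,-0.014,-0.027,0,0.2],
  [0.14,-0.014,-0.027,0,0.2],
  [0.17,-0.014,-0.027,0,0.2],
  [0.187,-0.014,-0.027,0,0.2],
  [0.187,-0.014,-0.027,0,0.2],
  [0.187,-0.014,-0.027,0,0.0],
  [0.187,-0.014,-0.027,0,-1],
  [0.187,-0.014,-0.027,0,-1],
  [0.187,-0.014,-0.027,0,-1],
  [0.187,-0.014,-0.027,0,-1],
  [0.187,-0.014,-0.027,0,-1],
], newtons=25)

```text
time: 3.45
ee_pos: [0.5664, -0.2451, 0.0215]
tcp_rot: [132.3, 90.0, -38.3]
wrist_force: [0.5, 0.7, -0.7]
opening: -0.0001
```

```bash
python3 - <<'E'
from h import *
from workcell import bot,cams
o=bot.get_obs(); c=cams.camera("wrist"); cv2.imwrite("pics/w2.png",c["frame"]);print(o["opening"],o["ee_pos"])
s=cams.camera("side");cv2.imwrite("pics/s2.png",cv2.resize(s["frame"][330:480,250:410],None,fx=3,fy=3))
a=cv2.resize(c["frame"],(480,360)); b=cv2.imread("pics/s2.png")[:360]; cv2.imwrite("pics/m2.png",cv2.hconcat([a[:, 80:400],b]))
E
```

```text
-9.559760497853913e-05 [ 0.56637267 -0.24513923  0.02151961]
```

View pics/m2.png

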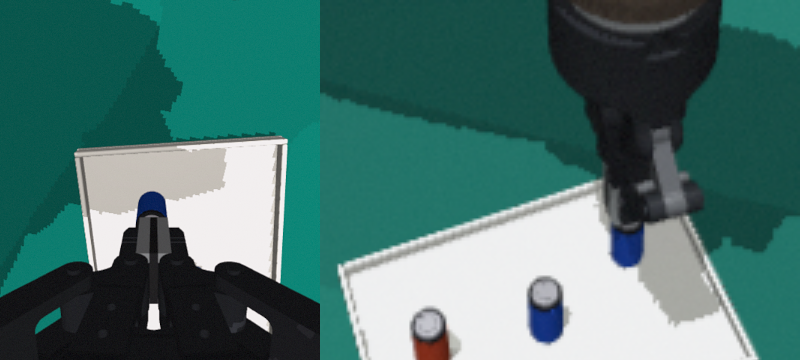

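The wrist pane shows the blue cell upright with shut fingers overlapping its top. The side pane shows it still in its original place (~px 352,410). I'll check depths to see where the tips really are.

```bash
python3 - <<'E'
from h import *
from workcell import bot,cams
o=bot.get_obs(); c=cams.camera("wrist");R,t=wristcam(o,c);D=c["depth"];K=np.linalg.inv(c["camera_matrix"])
def W(D,K,R,t,u,v): return (R.T@(K@np.array([u,v,1.])*D[v,u]-t)).round(4)
for v in range(250,460,12):
    print(v,[W(D,K,R,t,u,v).tolist() for u in (300,322)], c["frame"][v,322])
p=c["camera_matrix"]@(R@o["ee_pos"]+t);print("tcp px",p[:2]/p[2])
s=cams.camera("side");Ks=np.linalg.inv(s["camera_matrix"])
for v in range(385,425,4): print(v,[W(s["depth"],Ks,s["R"],s["t"],u,v).tolist() for u in (348,352,356)])
p=s["camera_matrix"]@(s["R"]@o["ee_pos"]+s["t"]);print("tcp side px",p[:2]/p[2])
E
```

```text
250 [[0.5757, -0.2389, 0.0029], [0.5774, -0.2488, 0.0033]] [184 190 197]
262 [[0.5733, -0.2395, 0.0123], [0.5741, -0.2492, 0.01]] [85 32  9]
274 [[0.5735, -0.2398, 0.027], [0.5737, -0.2489, 0.0237]] [82 33 12]
286 [[0.5725, -0.2402, 0.0369], [0.5737, -0.2486, 0.0363]] [16 15 16]
298 [[0.5759, -0.2401, 0.0551], [0.5778, -0.2473, 0.0566]] [80 78 77]
310 [[0.5764, -0.2403, 0.0651], [0.5777, -0.2471, 0.0654]] [78 77 77]
322 [[0.5764, -0.2405, 0.0731], [0.5772, -0.247, 0.0726]] [76 74 77]
334 [[0.5767, -0.2406, 0.0807], [0.5773, -0.2468, 0.08]] [76 77 76]
346 [[0.5772, -0.2407, 0.0878], [0.5784, -0.2464, 0.0883]] [18 19 19]
358 [[0.5772, -0.2408, 0.0936], [0.5783, -0.2462, 0.0938]] [27 25 24]
370 [[0.5772, -0.241, 0.0987], [0.5768, -0.2464, 0.0966]] [19 17 13]
382 [[0.5732, -0.2416, 0.0976], [0.5705, -0.2476, 0.0924]] [19 15 15]
394 [[0.5663, -0.2426, 0.0928], [0.5671, -0.2482, 0.0926]] [27 23 23]
406 [[0.5627, -0.2431, 0.0928], [0.5637, -0.2488, 0.0928]] [26 27 24]
418 [[0.5595, -0.2437, 0.0935], [0.5594, -0.2496, 0.0922]] [24 26 23]
430 [[0.5577, -0.244, 0.0957], [0.5587, -0.2496, 0.095
[... 376 characters left out ...]
.2533, 0.0764], [0.5598, -0.277, 0.1116], [0.5625, -0.2908, 0.1316]]
397 [[0.5585, -0.2534, 0.0666], [0.5596, -0.279, 0.1052], [0.5621, -0.2937, 0.127]]
401 [[0.5587, -0.2532, 0.056], [0.5598, -0.2789, 0.0956], [0.5625, -0.2931, 0.1169]]
405 [[0.5598, -0.2475, 0.0364], [0.5658, -0.2485, 0.0368], [0.5716, -0.2503, 0.0384]]
409 [[0.5595, -0.2501, 0.0299], [0.5653, -0.2519, 0.0315], [0.5718, -0.2504, 0.0278]]
413 [[0.56, -0.2484, 0.0162], [0.5655, -0.2522, 0.0211], [0.5723, -0.2495, 0.0153]]
417 [[0.56, -0.2488, 0.0055], [0.5656, -0.2525, 0.0106], [0.5724, -0.25, 0.0049]]
421 [[0.5592, -0.2546, 0.0042], [0.5654, -0.2547, 0.003], [0.5715, -0.2558, 0.0035]]
tcp side px [351.77094236 408.69570819]
```

```bash
python3 - <<'E'
from h import *
from workcell import bot,cams
o=bot.get_obs(); c=cams.camera("wrist");R,t=wristcam(o,c);D=c["depth"];K=np.linalg.inv(c["camera_matrix"])
for v in range(282,302,1):
    print(v,[(R.T@(K@np.array([u,v,1.])*D[v,u]-t)).round(4)[[0,2]].tolist() for u in (296,304,318,326)], c["frame"][v,[300,322]].tolist())
s=cams.camera("side");Ks=np.linalg.inv(s["camera_matrix"])
for v in range(398,407): print(v,[(s["R"].T@(Ks@np.array([u,v,1.])*s["depth"][v,u]-s["t"])).round(4).tolist() for u in (344,346,348,350)])
E
```

```text
282 [[0.5723, 0.0331], [0.5738, 0.0356], [0.5747, 0.0354], [0.5728, 0.0295]] [[8, 14, 18], [86, 32, 3]]
283 [[0.5728, 0.0352], [0.574, 0.0369], [0.5748, 0.0367], [0.5725, 0.0297]] [[19, 20, 21], [88, 34, 11]]
284 [[0.6359, 0.1869], [0.5732, 0.0361], [0.5742, 0.0363], [0.5728, 0.0316]] [[26, 21, 24], [53, 19, 9]]
285 [[0.5721, 0.0355], [0.5727, 0.0358], [0.574, 0.0367], [0.5728, 0.0327]] [[23, 25, 25], [19, 7, 13]]
286 [[0.5718, 0.0358], [0.5724, 0.0359], [0.5731, 0.0355], [0.5725, 0.0329]] [[21, 16, 17], [23, 21, 24]]
287 [[0.5717, 0.0366], [0.5725, 0.0373], [0.5728, 0.0358], [0.5728, 0.0346]] [[22, 20, 18], [23, 27, 24]]
288 [[0.5718, 0.0376], [0.5716, 0.0361], [0.5728, 0.0367], [0.5728, 0.0357]] [[59, 54, 58], [17, 10, 13]]
289 [[0.5759, 0.0481], [0.5768, 0.0492], [0.5773, 0.0485], [0.5779, 0.0486]] [[78, 74, 76], [51, 47, 49]]
290 [[0.5759, 0.049], [0.5769, 0.0502], [0.5772, 0.0489], [0.5776, 0.0489]] [[80, 79, 78], [75, 74, 73]]
291 [[0.5758, 0.0496], [0.5764, 0.0499], [0.5778, 0.0513], [0.5778, 0.0502]] [[78, 76, 79], [79, 79, 79]]
292 [[0.5762, 0.0515], [0.5766, 0.0512], [0.576
[... 1307 characters left out ...]
584], [0.5611, -0.256, 0.0624]]
401 [[0.5584, -0.2176, 0.001], [0.5562, -0.2502, 0.0518], [0.5587, -0.2529, 0.0556], [0.561, -0.2567, 0.0609]]
402 [[0.5579, -0.2208, 0.0033], [0.5562, -0.2506, 0.0499], [0.5589, -0.2525, 0.0523], [0.5609, -0.2578, 0.0601]]
403 [[0.5576, -0.2231, 0.0041], [0.5609, -0.2225, 0.0025], [0.5589, -0.2523, 0.0494], [0.5612, -0.2561, 0.0549]]
404 [[0.5573, -0.2248, 0.004], [0.5606, -0.2246, 0.003], [0.5589, -0.2527, 0.0474], [0.5611, -0.2569, 0.0535]]
405 [[0.5572, -0.2257, 0.0026], [0.5602, -0.2269, 0.0039], [0.5597, -0.2482, 0.0376], [0.5625, -0.2495, 0.0389]]
406 [[0.5568, -0.2283, 0.004], [0.56, -0.2282, 0.0033], [0.5597, -0.2486, 0.0355], [0.5625, -0.25, 0.0371]]
```

Both cameras independently put the shut fingertips at z≈0.048 while the reported TCP is 0.0215. The real tips are therefore about 26.5 mm behind the reported TCP, and the fingers closed above the cell without touching it. I'll correct for this and go lower.

Call:
apply_moves([
  [0,0,0,0,0],
  [0,0,0,0,0],
  [0,0,0,0,0],
  [0,0,0,0,0],
  [0.015,0,0,0,0],
  [0.029,0,0,0,0],
  [0.029,0,0,0,0],
  [0.029,0,0,0,-1],
  [0.029,0,0,0,-1],
  [0.029,0,0,0,-1],
  [0.029,0,0,0,-1],
  [0.029,0,0,0,-1],
], newtons=25)

```text
time: 4.95
ee_pos: [0.5664, -0.2452, -0.0075]
tcp_rot: [131.6, 90.0, -39.0]
wrist_force: [0.2, -0.5, -0.4]
opening: 0.0161
```

Call:
apply_moves([
  [-0.05,0,0,0,-1],
  [-0.1,0,0,0,-1],
  [-0.15,-0.03,0,0,-1],
  [-0.158,-0.325,-0.023,0,-1],
  [-0.158,-0.325,-0.023,0,-1],
  [-0.158,-0.325,-0.023,0,-1],
  [-0.158,-0.325,-0.023,0,-1],
  [-0.158,-0.325,-0.023,0,-1],
  [-0.158,-0.325,-0.023,0,-1],
  [-0.158,-0.325,-0.023,0,-1],
  [-0.158,-0.325,-0.023,0,-1],
  [-0.158,-0.325,-0.023,0,-1],
])

```text
time: 6.15
ee_pos: [0.5355, 0.0786, 0.1504]
tcp_rot: [120.5, 90.0, -50.0]
wrist_force: [0.6, -0.0, 0.3]
opening: 0.0161
```

```bash
python3 - <<'E'
from h import *
from workcell import bot,cams
o=bot.get_obs(); c=cams.camera("wrist"); cv2.imwrite("pics/w3.png",c["frame"])
R,t=wristcam(o,c);np.savez("w3.npz",R=R,t=t,**{k:c[k] for k in c if k not in("R","t")})
print(o["time"],o["ee_pos"],o["tcp_rot"],o["opening"],tool(o).round(3),o["q"].round(1))
E
```

```text
6.15 [0.53548084 0.07861477 0.15039382] [120.48347018  89.95119807 -50.0472443 ] 0.01610218829252737 [[ 0.001  0.165 -0.986]
 [-0.001 -0.986 -0.165]
 [-1.     0.001 -0.   ]] [  8.4   2.9   1.5  88.6  -0.  178.9]
```

View pics/w3.png

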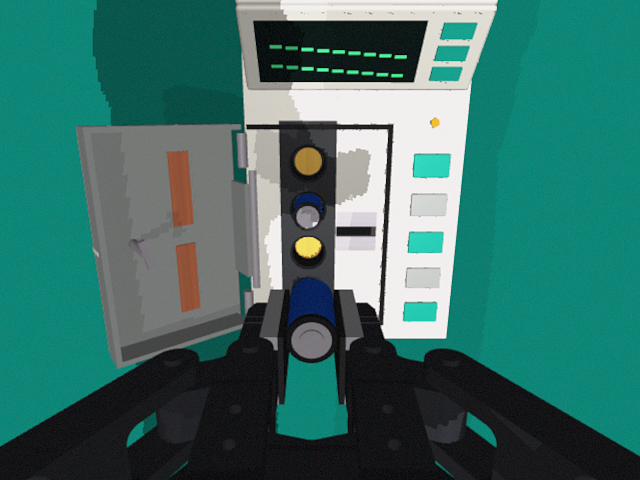

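The wrist view shows: well 3's contact at (308,161), kept cell top at (308,216), well 1's contact at (308,247), held cell top at (312,342). The cover lies open on the left and the keyhole is at (356,231).

```bash
python3 - <<'E'
from h import *
from workcell import bot
c=dict(np.load("w3.npz"));o=bot.get_obs();f=c["frame"];hsv=cv2.cvtColor(f,cv2.COLOR_BGR2HSV)
m=((hsv[...,0]>12)&(hsv[...,0]<32)&(hsv[...,1]>90)&(hsv[...,2]>90)).astype(np.uint8);m[:140]=0;m[:,:280]=0;m[:,340:]=0
n,l,s,ce=cv2.connectedComponentsWithStats(m)
for i in range(1,n):
    if s[i,4]>60:
        b=s[i];cen=(b[0]+b[2]/2-.5,b[1]+b[3]/2-.5);print("gold",b,cen,ray(c,cen,.046,c["R"],c["t"]).round(4))
# bright discs (tops)
g=cv2.cvtColor(f,cv2.COLOR_BGR2GRAY);m=((g>95)&(hsv[...,1]<60)).astype(np.uint8)
for nm,(x0,x1,y0,y1),z in [("k2",(292,326,203,230),.0805),("held",(285,338,315,362),o["ee_pos"][2]+.045)]:
    n,l,s,ce=cv2.connectedComponentsWithStats(m[y0:y1,x0:x1]);i=1+s[1:,4].argmax();cen=ce[i]+[x0,y0]
    print(nm,s[i],cen,ray(c,cen,z,c["R"],c["t"]).round(4), "depth pt",(c["R"].T@(np.linalg.inv(c["camera_matrix"])@np.array([cen[0],cen[1],1])*c["depth"][int(cen[1]),int(cen[0])]-c["t"])).round(4))
E
```

```text
gold [295 147  27  28 599] (np.float64(308.0), np.float64(160.5)) [0.5762 0.0867 0.046 ]
gold [295 237  27  21 448] (np.float64(308.0), np.float64(247.0)) [0.5197 0.0774 0.046 ]
k2 [  4   3  23  23 399] [307.47368421 216.73182957] [0.5485 0.0823 0.0805] depth pt [0.5487 0.0823 0.0813]
held [   7    8   40   35 1091] [311.27589368 340.16131989] [0.5363 0.0783 0.1953] depth pt [0.5365 0.0783 0.1957]
```

Call:
apply_moves([
  [0,-0.0016,-0.0407,0,-1],
  [0.03,-0.0016,-0.0407,0,-1],
  [0.07,-0.0016,-0.0407,0,-1],
  [0.09,-0.0016,-0.0407,0,-1],
  [0.097,-0.0016,-0.0407,0,-1],
  [0.101,-0.0016,-0.0407,0,-1],
  [0.105,-0.0016,-0.0407,0,-1],
  [0.107,-0.0016,-0.0407,0,-1],
  [0.107,-0.0016,-0.0407,0,-1],
])

```text
time: 7.1
ee_pos: [0.5759, 0.0863, 0.0441]
tcp_rot: [153.6, 89.9, -17.0]
wrist_force: [0.2, -0.1, -0.5]
opening: 0.0155
```

Call:
apply_moves([
  [0.003,-0.0005,0.0004,0,-1],
  [0.006,-0.0005,0.0004,0,-1],
  [0.0075,-0.0005,0.0004,0,-1],
  [0.0075,-0.0005,0.0004,0,-1],
])

```text
time: 7.5
ee_pos: [0.5755, 0.0869, 0.0371]
tcp_rot: [161.0, 89.9, -9.6]
wrist_force: [-2.1, -0.1, 4.4]
opening: 0.0157
```

Call:
apply_moves([
  [0,0,0,0,-0.3],
  [0,0,0,0,-0.3],
  [0,0,0,0,-0.3],
  [-0.05,0,0,0,-0.3],
  [-0.1,0,0,0,-0.3],
  [-0.11,0,0.05,0,-0.3],
  [-0.11,0,0.05,0,-0.3],
])

```text
time: 8.2
ee_pos: [0.5238, 0.0784, 0.1499]
tcp_rot: [170.3, 89.7, -0.2]
wrist_force: [0.2, 0.8, 0.3]
opening: 0.0299
```

```bash
python3 - <<'E'
from h import *
from workcell import bot,cams
o=bot.get_obs(); c=cams.camera("wrist"); cv2.imwrite("pics/w4.png",c["frame"])
R,t=wristcam(o,c);np.savez("w4.npz",R=R,t=t,**{k:c[k] for k in c if k not in("R","t")})
print(o["time"],o["ee_pos"],o["opening"],o["wrist_force"])
for n,w in [("w0",(.4936,.0728,.0805)),("w1",(.5205,.0771,.0805)),("w2",(.5485,.0823,.0805)),("w3",(.5762,.0867,.0805))]:
    p=c["camera_matrix"]@(R@np.array(w)+t);p=p[:2]/p[2];u,v=p.round().astype(int)
    D=c["depth"];K=np.linalg.inv(c["camera_matrix"]);pts=np.array([R.T@(K@np.array([x,y,1.])*D[y,x]-t) for y in range(v-16,v+17) for x in range(u-16,u+17)])
    q=pts[(pts[:,2]>.072)&(pts[:,2]<.1)];print(n,p.round(),len(q),q.mean(0).round(4) if len(q) else "",np.percentile(q[:,2],90).round(4) if len(q) else "")
E
```

```text
8.2 [0.5238236 0.0783638 0.1499469] 0.029886638666431656 [0.16233821 0.80588004 0.33032033]
w0 [311. 289.] 677 [0.4945 0.0731 0.0791] 0.0805
w1 [311. 246.] 0  
w2 [310. 197.] 739 [0.5491 0.0822 0.0794] 0.0807
w3 [311. 147.] 766 [0.5761 0.0864 0.0795] 0.0806
```

View pics/w4.png

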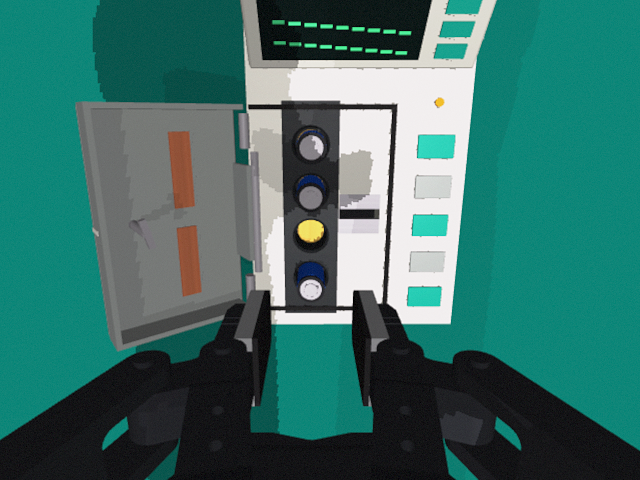

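The fourth view shows well 3 now filled: its cell top at (311,145) is at z≈0.0806, the same as the kept cells. Well 1 at (311,231) is still empty. Next is the middle blue cell.

Call:
apply_moves([
  [0,0.352,0.0637,0,0],
  [0,0.352,0.0637,0,0],
  [0,0.352,0.0637,0,0],
  [0,0.352,0.0637,0,0],
  [0,0.352,0.0637,0,0],
  [0,0.352,0.0637,0,0],
  [0,0.352,0.0637,0,0],
  [0,0.352,0.0637,0,0],
  [0,0.352,0.0637,0,0],
  [0.05,0.352,0.0637,0,0],
  [0.07,0.352,0.0637,0,0],
  [0.07,0.352,0.0637,0,0],
])

```text
time: 9.45
ee_pos: [0.5185, -0.2766, 0.0746]
tcp_rot: [-76.4, 89.8, 113.1]
wrist_force: [-0.8, -0.5, -0.1]
opening: 0.0428
```

```bash
python3 - <<'E'
from h import *
from workcell import bot
o=bot.get_obs();print(o["ee_pos"],tool(o).round(3),shift(o,(.519,-.2793,-.0075)),o["q"].round(1))
E
```

```text
[ 0.51849919 -0.27660738  0.07461641] [[-0.001  0.165 -0.986]
 [ 0.003 -0.986 -0.165]
 [-1.    -0.003  0.001]] [ 0.0821  0.003  -0.0001] [-2.810e+01  9.700e+00  6.000e-01  8.100e+01  1.000e-01  1.423e+02]
```

Call:
apply_moves([
  [0.03,0.0027,0,0,0],
  [0.06,0.0027,0,0,0],
  [0.082,0.0027,0,0,0],
  [0.082,0.0027,0,0,0],
  [0.082,0.0027,0,0,-1],
  [0.082,0.0027,0,0,-1],
  [0.082,0.0027,0,0,-1],
  [0.082,0.0027,0,0,-1],
  [0.082,0.0027,0,0,-1],
], newtons=25)

```text
time: 10.35
ee_pos: [0.5202, -0.2793, -0.005]
tcp_rot: [-142.6, 89.8, 46.9]
wrist_force: [0.5, 1.8, 7.2]
opening: 0.0157
```

Call:
apply_moves([
  [-0.05,0,0,0,-1],
  [-0.1,0,0,0,-1],
  [-0.15,-0.03,0,0,-1],
  [-0.155,-0.3515,-0.0193,0,-1],
  [-0.155,-0.3515,-0.0193,0,-1],
  [-0.155,-0.3515,-0.0193,0,-1],
  [-0.155,-0.3515,-0.0193,0,-1],
  [-0.155,-0.3515,-0.0193,0,-1],
  [-0.155,-0.3515,-0.0193,0,-1],
  [-0.155,-0.3515,-0.0193,0,-1],
  [-0.155,-0.3515,-0.0193,0,-1],
  [-0.155,-0.3515,-0.0193,0,-1],
])

```text
time: 11.55
ee_pos: [0.4809, 0.0706, 0.1517]
tcp_rot: [-158.2, 89.8, 31.4]
wrist_force: [-0.1, -0.1, -0.3]
opening: 0.0158
```

```bash
python3 - <<'E'
from h import *
from workcell import bot,cams
o=bot.get_obs(); c=cams.camera("wrist"); cv2.imwrite("pics/w5.png",c["frame"])
R,t=wristcam(o,c);print(o["ee_pos"],o["opening"],o["wrist_force"],o["q"].round(1),tool(o).round(3))
f=c["frame"];hsv=cv2.cvtColor(f,cv2.COLOR_BGR2HSV);g=cv2.cvtColor(f,cv2.COLOR_BGR2GRAY)
m=((hsv[...,0]>12)&(hsv[...,0]<32)&(hsv[...,1]>90)&(hsv[...,2]>90)).astype(np.uint8);m[:,:280]=0;m[:,340:]=0
n,l,s,ce=cv2.connectedComponentsWithStats(m)
for b in s[1:]:
    if b[4]>100:cen=(b[0]+b[2]/2-.5,b[1]+b[3]/2-.5);print("gold",b,ray(c,cen,.046,R,t).round(4))
m=((g>95)&(hsv[...,1]<60)).astype(np.uint8);x0,x1,y0,y1=285,338,315,365
n,l,s,ce=cv2.connectedComponentsWithStats(m[y0:y1,x0:x1]);i=1+s[1:,4].argmax();cen=ce[i]+[x0,y0];P=(R.T@(np.linalg.inv(c["camera_matrix"])@np.array([cen[0],cen[1],1])*c["depth"][int(cen[1]),int(cen[0])]-t))
print("held",s[i],cen,P.round(4),(P-o["ee_pos"]).round(4))
E
```

```text
[0.48092198 0.07063664 0.15165307] 0.01575037582505898 [-0.12778186 -0.09478539 -0.26929573] [ 8.300e+00 -4.800e+00 -5.900e+00  8.860e+01  1.000e-01  1.787e+02] [[ 0.003  0.167 -0.986]
 [ 0.002 -0.986 -0.167]
 [-1.    -0.002 -0.004]]
gold [297 149  27  28 589] [0.5207 0.0777 0.046 ]
held [   7    4   39   35 1057] [311.24408704 336.08609272] [0.4817 0.0702 0.1942] [ 0.0008 -0.0004  0.0426]
```

Call:
apply_moves([
  [0,-0.0005,-0.0395,0,-1],
  [0.03,-0.0005,-0.0395,0,-1],
  [0.07,-0.0005,-0.0395,0,-1],
  [0.09,-0.0005,-0.0395,0,-1],
  [0.095,-0.0005,-0.0395,0,-1],
  [0.098,-0.0005,-0.0395,0,-1],
  [0.102,-0.0005,-0.0395,0,-1],
  [0.106,-0.0005,-0.0395,0,-1],
  [0.106,-0.0005,-0.0395,0,-1],
])

```text
time: 12.5
ee_pos: [0.5204, 0.0771, 0.0458]
tcp_rot: [-159.6, 89.8, 29.9]
wrist_force: [-0.4, -0.2, -0.7]
opening: 0.0158
```

Call:
apply_moves([
  [0.003,-0.0005,0.0005,0,-1],
  [0.006,-0.0005,0.0005,0,-1],
  [0.0065,-0.0005,0.0005,0,-1],
  [0.0065,-0.0005,0.0005,0,-0.3],
  [0.0065,-0.0005,0.0005,0,-0.3],
  [0.0065,-0.0005,0.0005,0,-0.3],
  [-0.05,0,0,0,-0.3],
  [-0.1,0,0,0,-0.3],
  [-0.11,0,0.03,0,-0.3],
  [-0.11,0,0.05,0,-0.3],
  [-0.11,0,0.05,0,-0.3],
])

```text
time: 13.6
ee_pos: [0.4697, 0.0684, 0.157]
tcp_rot: [-166.2, 89.6, 23.3]
wrist_force: [1.0, 0.1, -0.8]
opening: 0.0299
```

```bash
python3 - <<'E'
from h import *
from workcell import bot,cams
o=bot.get_obs(); c=cams.camera("wrist"); cv2.imwrite("pics/w6.png",c["frame"])
R,t=wristcam(o,c)
print(o["time"],o["ee_pos"],o["q"].round(1))
D=c["depth"];K=np.linalg.inv(c["camera_matrix"])
v,u=np.mgrid[0:480,0:640];P=(np.stack([u,v,np.ones_like(u)],-1)@K.T*D[...,None]-t)@R
for n,w in [("w0",(.4936,.0728,.0805)),("w1",(.5205,.0773,.0805)),("w2",(.5485,.0823,.0805)),("w3",(.5762,.0867,.0805))]:
    q=P[(np.hypot(P[...,0]-w[0],P[...,1]-w[1])<.011)&(P[...,2]>.072)&(P[...,2]<.1)];print(n,len(q),q.mean(0).round(4) if len(q) else "",np.percentile(q[:,2],90).round(4) if len(q) else "")
# cover: points in timer frame left of hinge
w0=np.array([.5485,.0823]);a=np.arctan2(.0867-.0728,.5762-.4936);ex=np.array([np.cos(a),np.sin(a)]);ey=np.array([-ex[1],ex[0]])
O=w0+.016*ex-.018*ey;print("timer origin",O.round(4),"yaw",np.degrees(a))
s=cams.camera("side");Ks=np.linalg.inv(s["camera_matrix"]);Q=(np.stack([u,v,np.ones_like(u)],-1)@Ks.T*s["depth"][...,None]-s["t"])@s["R"]
for nm,X in(("w",P),("s",Q)):
    T=np.stack([(X[...,:2]-O)@ex,(X[...,:2]-O)@ey,X[...,2]],-1).reshape(-1,3);q=T[(T[:,1]>.056)&(T[:,1]<.16)&(T[:,2]>.03)&(abs(T[:,0])<.11)]
    print(nm,len(q),np.percentile(q,[1,50,99],axis=0).round(3).tolist())
    # slope
    A=np.c_[q[:,1],np.ones(len(q))];print(np.linalg.lstsq(A,q[:,2],rcond=None)[0])
E
```

```text
13.6 [0.46969836 0.06844522 0.15704233] [ 8.200e+00 -6.400e+00 -6.900e+00  8.920e+01  1.000e-01  1.787e+02]
w0 690 [0.4939 0.073  0.0793] 0.0805
w1 715 [0.5202 0.0771 0.0794] 0.0805
w2 776 [0.5484 0.0821 0.0796] 0.0806
w3 909 [0.5755 0.0863 0.0793] 0.0806
timer origin [0.5673 0.0672] yaw 9.55228606659601
w 50132 [[-0.104, 0.056, 0.047], [-0.048, 0.089, 0.083], [0.032, 0.132, 0.263]]
[-1.64997088  0.26722871]
s 2229 [[-0.095, 0.057, 0.051], [-0.027, 0.102, 0.075], [0.034, 0.132, 0.111]]
[0.70264233 0.00528643]
```

All four cell tops read 0.0805, so every cell is seated. The cover spans timer x from about -0.096 to 0.034, so its middle, the fastener and the keyhole are at x≈-0.030. Next I shut the fingers, turn the jaws along the hinge and move to the cover's outside.

Call:
apply_moves([
  [-0.043,0,0,-0.15,-1],
  [-0.043,0,0,-0.3,-1],
  [-0.043,0,0,-0.45,-1],
  [-0.043,0,0,-0.6,-1],
  [-0.043,-0.02,0,-0.75,-1],
  [-0.043,-0.05,-0.01,-0.9,-1],
  [-0.043,-0.08,-0.015,-1.05,-1],
  [-0.043,-0.11,-0.02,-1.2,-1],
  [-0.043,-0.14,-0.024,-1.35,-1],
  [-0.043,-0.148,-0.024,-1.5,-1],
  [-0.043,-0.148,-0.024,-1.571,-1],
  [-0.043,-0.148,-0.024,-1.571,-1],
])

```text
time: 14.9
ee_pos: [0.4702, 0.2191, 0.1982]
tcp_rot: [106.8, 89.8, 26.4]
wrist_force: [0.3, 0.4, -0.2]
opening: -0.0002
```

```bash
cat >> h.py <<'E'
O=np.array([.5673,.0672]);YAW=np.radians(9.55);EX=np.array([np.cos(YAW),np.sin(YAW)]);EY=np.array([-EX[1],EX[0]])
def totimer(p): d=np.array(p[:2])-O; return np.array([d@EX,d@EY,p[2]]).round(4)
def toworld(x,y,z): return np.append(O+x*EX+y*EY,z)
E
python3 - <<'E'
from h import *
from workcell import bot
o=bot.get_obs();T=tool(o);print(T.round(3),totimer(o["ee_pos"]),o["q"].round(1),o["opening"])
for w in [(-.072,.165,.06),(-.072,.06,.1)]: print(w,shift(o,toworld(*w)))
E
```

```text
[[ 0.003  0.986  0.168]
 [ 0.002  0.168 -0.986]
 [-1.     0.004 -0.001]] [-0.0706  0.1659  0.1982] [ 25.    0.2   4.1  93.6   0.  105.3] -0.00021281636163331255
(-0.072, 0.165, 0.06) [ 0.1382 -0.0019  0.0011]
(-0.072, 0.06, 0.1) [ 0.0981 -0.0019  0.106 ]
```

Call:
apply_moves([
  [0.05,-0.002,0,0,-1],
  [0.1,-0.002,0,0,-1],
  [0.143,-0.002,0,0,-1],
  [0.143,-0.002,0.01,0,-1],
  [0.143,-0.002,0.02,0,-1],
  [0.136,-0.002,0.025,0,-1],
  [0.128,-0.002,0.029,0,-1],
  [0.122,-0.002,0.034,0,-1],
  [0.116,-0.002,0.039,0,-1],
  [0.111,-0.002,0.045,0,-1],
  [0.106,-0.002,0.051,0,-1],
  [0.106,-0.002,0.051,0,-1],
])

```text
time: 16.1
ee_pos: [0.4775, 0.1678, 0.0928]
tcp_rot: [97.2, 89.7, 16.8]
wrist_force: [-0.4, 1.3, 0.5]
opening: -0.0001
```

```bash
python3 - <<'E'
from h import *
from workcell import bot,cams
o=bot.get_obs();print(totimer(o["ee_pos"]),o["wrist_force"])
s=cams.camera("side");t=cams.camera("top")
a=cv2.resize(s["frame"][150:330,240:420],(500,500));b=cv2.resize(t["frame"][180:330,220:370],(300,300));b=cv2.copyMakeBorder(b,0,200,0,0,cv2.BORDER_CONSTANT)
cv2.imwrite("pics/sw.png",cv2.hconcat([a,b]))
E
```

```text
[-0.0719  0.1141  0.0928] [-0.42526191  1.30768387  0.47250458]
```

View pics/sw.png

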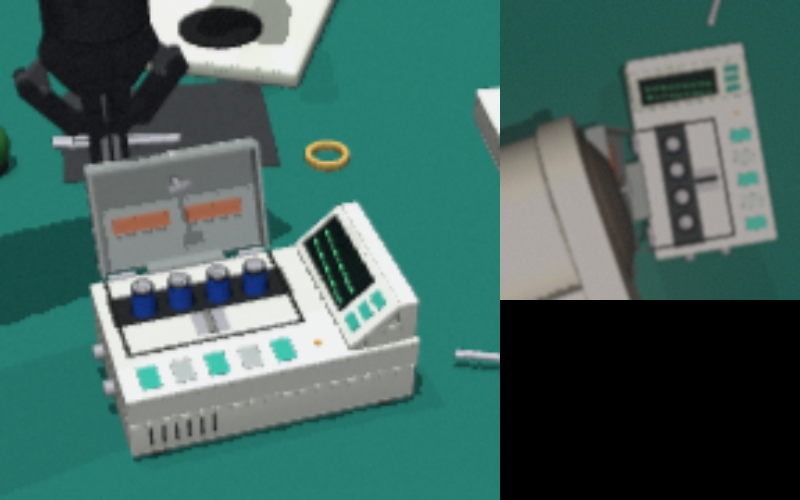

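The side view shows the fingers behind the cover, which is now near upright, with four cells in the wells. I'll carry on past upright.

Call:
apply_moves([
  [-0.006,0,0.01,0,-1],
  [-0.007,0,0.02,0,-1],
  [-0.007,0,0.03,0,-1],
  [-0.007,0,0.04,0,-1],
  [-0.007,0,0.048,0,-1],
  [-0.007,0,0.055,0,-1],
  [-0.007,0,0.062,0,-1],
  [-0.007,0,0.068,0,-1],
  [-0.03,0,0.068,0,-1],
  [-0.06,0,0.068,0,0],
  [-0.1,0,0.068,0,0],
  [-0.1,0,0.068,0,0],
])

```text
time: 17.4
ee_pos: [0.4898, 0.1013, 0.197]
tcp_rot: [95.2, 89.4, 14.8]
wrist_force: [0.5, 0.3, 0.3]
opening: 0.0421
```

Call:
apply_moves([
  [0,0,0,0,0],
  [0,0,0,0,0],
  [0,0,0,0,0],
  [0,0,0,0,0],
  [0,0,0,0,0],
])

```text
time: 17.9
ee_pos: [0.4895, 0.1012, 0.1963]
tcp_rot: [95.5, 89.5, 15.1]
wrist_force: [-0.3, -0.2, -0.4]
opening: 0.0428
```

```bash
python3 - <<'E'
from h import *
from workcell import bot,cams
o=bot.get_obs();print(totimer(o["ee_pos"]),o["wrist_force"],o["q"].round(1))
c=cams.camera("wrist");R,t=wristcam(o,c);np.savez("w7.npz",R=R,t=t,**{k:c[k] for k in c if k not in("R","t")})
s=cams.camera("side");np.savez("s7.npz",**s)
a=cv2.resize(s["frame"][180:320,240:400],(400,350));b=cv2.resize(c["frame"],(400,300));b=cv2.copyMakeBorder(b,0,50,0,0,cv2.BORDER_CONSTANT)
cv2.imwrite("pics/sh.png",cv2.hconcat([a,b]))
E
```

```text
[-0.071   0.0464  0.1963] [-0.31641808 -0.19043533 -0.40098921] [11.7 -2.7  1.  93.1  0.  92. ]
```

View pics/sh.png

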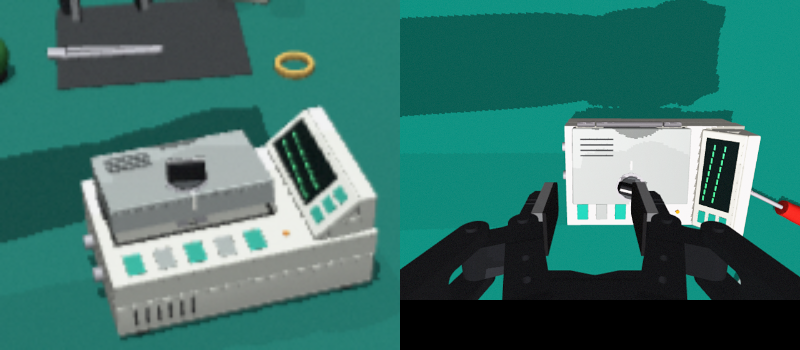

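Call:
apply_moves([
  [0,0.041,0.05,0,0],
  [0,0.041,0.096,0,0],
  [0,0.041,0.096,0,0],
  [0,0.041,0.096,0,0],
])

```text
time: 18.4
ee_pos: [0.5463, 0.0121, 0.1964]
tcp_rot: [97.1, 89.5, 16.5]
wrist_force: [-0.8, -0.4, -0.1]
opening: 0.0426
```

```bash
python3 - <<'E'
from h import *
from workcell import bot,cams
o=bot.get_obs();c=cams.camera("wrist");R,t=wristcam(o,c);np.savez("w8.npz",R=R,t=t,**{k:c[k] for k in c if k not in("R","t")})
print(totimer(o["ee_pos"]),o["q"].round(1))
p=c["camera_matrix"]@(R@toworld(-.03,-.012,.11)+t);p=(p[:2]/p[2]).round().astype(int);print(p)
x0,y0=p[0]-100,max(p[1]-80,0);cv2.imwrite("pics/f.png",cv2.resize(c["frame"][y0:y0+160,x0:x0+200],(800,640)[:2] if 0 else (740,592),interpolation=cv2.INTER_CUBIC));print(x0,y0)
D=c["depth"];K=np.linalg.inv(c["camera_matrix"]);v,u=np.mgrid[0:480,0:640];P=(np.stack([u,v,np.ones_like(u)],-1)@K.T*D[...,None]-t)@R
d=P[...,:2]-O;T=np.stack([d@EX,d@EY,P[...,2]],-1)
m=(np.hypot(T[...,0]+.03,T[...,1]+.012)<.03)&(T[...,2]>.103)&(T[...,2]<.14)
dark=c["frame"].max(-1)<70
q=T[m&dark];print(len(q),q.mean(0).round(4),np.percentile(q[:,2],[5,50,95]).round(4))
top=q[q[:,2]>np.percentile(q[:,2],50)]; r=cv2.minAreaRect((top[:,:2]*1e3).astype(np.float32));print("rect",r)
E
```

```text
[-0.0299 -0.0508  0.1964] [ 1.2  3.7  7.4 93.2  0.1 81.7]
[310 168]
210 88
568 [-0.0302 -0.0055  0.1096] [0.1079 0.1097 0.1113]
rect ((-30.10479164123535, -5.946357727050781), (9.329378128051758, 28.67206573486328), 77.0169906616211)
```

View pics/f.png

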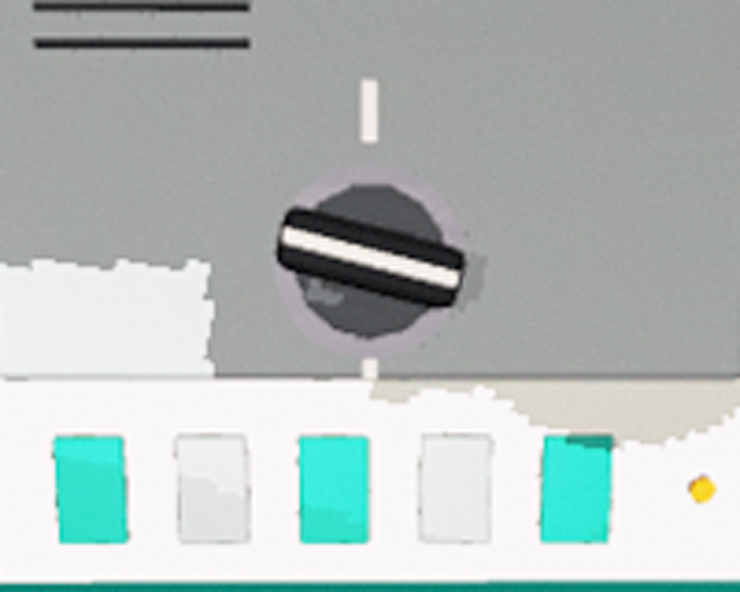

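The close-up shows the wing at (285..460, 235..280), running right and down. That is about 76° anticlockwise from the white marks, so φ≈1.33 rad. Its top is at timer (-30.1, -6) mm, z≈0.110, as expected for 0.13 rad.

Call:
apply_moves([
  [0,0,-0.02,-0.15,-0.3],
  [0,0,-0.044,-0.3,-0.3],
  [0,0,-0.044,-0.45,-0.3],
  [0.02,0,-0.044,-0.6,-0.3],
  [0.04,0,-0.044,-0.75,-0.3],
  [0.06,0,-0.044,-0.9,-0.3],
  [0.08,0,-0.044,-1.05,-0.3],
  [0.085,0,-0.044,-1.2,-0.3],
  [0.085,0,-0.044,-1.33,-0.3],
  [0.085,0,-0.044,-1.33,-0.3],
])

```text
time: 19.45
ee_pos: [0.5388, 0.0582, 0.1118]
tcp_rot: [23.7, 89.5, 19.6]
wrist_force: [-0.3, 0.6, 0.6]
opening: 0.0297
```

```bash
python3 - <<'E'
from h import *
from workcell import bot
o=bot.get_obs();print(totimer(o["ee_pos"]),o["q"].round(1),o["opening"]);T=tool(o);print(T.round(3),np.degrees(np.arctan2(T[1,1],T[0,1]))-9.55);print(shift(o,toworld(-.0301,-.0067,.069)))
E
```

```text
[-0.0296 -0.0041  0.1118] [ 6.1  2.5 -3.2 83.8  0.1 10.2] 0.029720185015161656
[[ 0.009  0.071  0.997]
 [ 0.003  0.997 -0.071]
 [-1.     0.004  0.008]] 76.39107100926995
[ 0.0428 -0.0028 -0.0002]
```

Call:
apply_moves([
  [0.015,-0.0028,0,0,-0.3],
  [0.03,-0.0028,0,0,-0.3],
  [0.0425,-0.0028,0,0,-0.3],
  [0.0425,-0.0028,0,0,-0.3],
  [0.0425,-0.0028,0,0,-1],
  [0.0425,-0.0028,0,0,-1],
  [0.0425,-0.0028,0,0,-1],
  [0.0425,-0.0028,0,0,-1],
], newtons=30)

```text
time: 20.25
ee_pos: [0.5392, 0.0558, 0.0692]
tcp_rot: [24.0, 89.4, 19.8]
wrist_force: [-0.4, 2.0, 6.9]
opening: 0.0106
```

Call:
apply_moves([
  [0,0,0,0.15,-1],
  [0,0,0,0.3,-1],
  [0,0,0,0.45,-1],
  [0,0,0,0.6,-1],
  [0,0,0,0.75,-1],
  [0,0,0,0.9,-1],
  [0,0,0,1.05,-1],
  [0,0,0,1.2,-1],
  [0,0,0,1.33,-1],
  [0,0,0,1.33,-1],
  [0,0,0,1.33,-1],
])

```text
time: 21.35
ee_pos: [0.5391, 0.0556, 0.0682]
tcp_rot: [98.2, 89.5, 18.0]
wrist_force: [4.6, -2.1, -4.4]
opening: 0.0094
```

```bash
cat > look.py <<'E'
from h import *
from workcell import bot,cams
import sys
o=bot.get_obs();print(totimer(o["ee_pos"]),o["q"].round(1),o["opening"],o["wrist_force"].round(1));T=tool(o);print("jaw angle",np.degrees(np.arctan2(T[1,1],T[0,1]))-9.55)
v,u=np.mgrid[0:480,0:640]
c=cams.camera("side");X=(np.stack([u,v,np.ones_like(u)],-1)@np.linalg.inv(c["camera_matrix"]).T*c["depth"][...,None]-c["t"])@c["R"]
d=X[...,:2]-O;Q=np.stack([d@EX,d@EY,X[...,2]],-1)
for x0,x1 in((-.09,-.06),(0,.03)):
    m=(Q[...,0]>x0)&(Q[...,0]<x1)&(Q[...,1]>-.028)&(Q[...,1]<.05)&(Q[...,2]>.075)&(Q[...,2]<.105);q=Q[m]
    A=np.c_[q[:,1],np.ones(len(q))];s=np.linalg.lstsq(A,q[:,2],rcond=None)[0];print(len(q),"slope",s[0].round(4),"z at edge",(s[1]-.032*s[0]).round(4),"z hinge",(s[1]+.054*s[0]).round(4))
cv2.imwrite("pics/%s.png"%sys.argv[1],cv2.resize(c["frame"][180:320,240:400],(640,560),interpolation=cv2.INTER_CUBIC))
E
python3 look.py l1
```

```text
[-0.0297 -0.0068  0.0682] [ 5.8  2.9 -7.6 79.   0.1 86. ] 0.00942144358407007 [ 4.6 -2.1 -4.4]
jaw angle 0.2785292026977526
371 slope -0.0738 z at edge 0.091 z hinge 0.0846
333 slope -0.0777 z at edge 0.0914 z hinge 0.0847
```

Measured cover slope is about 0.075 rad and the edge is 6.4 mm above the hinge level. The slot is aligned and the cover rests on the cells, as expected. Now I press down along the closing arc.

Call:
apply_moves([
  [0,0,0.001,0,-1],
  [0.001,0,0.0025,0,-1],
  [0.003,0,0.0035,0,-1],
  [0.005,0,0.0045,0,-1],
  [0.005,0,0.0045,0,-1],
], newtons=60)

```text
time: 21.9
ee_pos: [0.5397, 0.0529, 0.064]
tcp_rot: [118.0, 89.3, 38.0]
wrist_force: [-1.8, 6.4, 5.3]
opening: 0.008
```

```bash
python3 look.py l2
```

```text
[-0.0296 -0.0095  0.064 ] [ 5.4  3.  -8.  78.5  0.4 85.4] 0.008039515206259057 [-1.8  6.4  5.3]
jaw angle 0.42401767281132763
371 slope -0.0412 z at edge 0.0869 z hinge 0.0834
308 slope -0.0459 z at edge 0.0872 z hinge 0.0833
```

Call:
apply_moves([
  [0.002,0,0.0005,0,-1],
  [0.004,0,0.001,0,-1],
  [0.006,0,0.001,0,-1],
  [0.006,0,0.001,0,-1],
])

```text
time: 22.35
ee_pos: [0.5401, 0.0513, 0.0603]
tcp_rot: [109.4, 89.3, 29.4]
wrist_force: [-3.0, -5.7, 13.9]
opening: 0.0084
```

```bash
python3 look.py l3
```

```text
[-0.0295 -0.0111  0.0603] [ 5.3  2.9 -8.4 78.   0.3 85.2] 0.008371960663995722 [-3.  -5.7 13.9]
jaw angle 0.4784651821028376
382 slope 0.001 z at edge 0.083 z hinge 0.0831
302 slope -0.0033 z at edge 0.0831 z hinge 0.0828
```

Call:
apply_moves([
  [0.003,0,0,0,-1],
  [0.003,0,0,0,-1],
  [0.003,0,0,0,-1],
  [0.003,0,0,0,-1],
  [0.003,0,0,0,-1],
  [0.003,0,0,0,-1],
])

```text
time: 23.0
ee_pos: [0.5402, 0.0512, 0.0601]
tcp_rot: [106.7, 89.2, 26.8]
wrist_force: [-6.5, -3.6, 19.6]
opening: 0.008
```

```bash
python3 look.py l4; python3 - <<'E'
import sys;sys.path.insert(0,'.')
from h import *
from workcell import bot,cams
c=cams.camera("wrist");a=cv2.imread("pics/l4.png");a=cv2.resize(a,(400,350));b=cv2.resize(c["frame"][120:430,160:480],(361,350));cv2.imwrite("pics/fin.png",cv2.hconcat([a,b]));print(bot.get_obs()["wrist_force"],bot.get_obs()["time"])
E
```

```text
[-0.0293 -0.0112  0.0601] [ 5.2  2.8 -8.5 77.9  0.3 85.1] 0.007995636492079287 [-6.5 -3.6 19.6]
jaw angle 0.5512593453116708
381 slope 0.0058 z at edge 0.0827 z hinge 0.0832
300 slope -0.0039 z at edge 0.0831 z hinge 0.0828
[-6.09430037 -2.82359518 19.73521149] 23.1
```

View pics/fin.png

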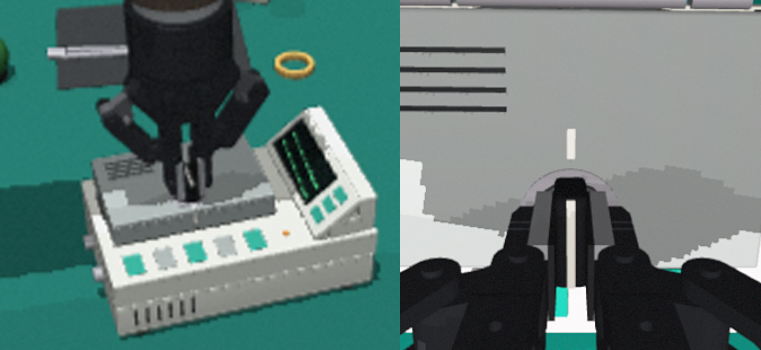

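The cover is flush: measured slopes are +0.006 and -0.004 rad. The slot at (570,240) lines up with the mark at (570,143), and the hold is steady at about 20 N down. Handing in.

```bash
python3 -c "
from workcell import bot
print(bot.job_done());print(bot.get_obs()['wrist_force'])"
```

```text
the job is handed in; nothing more can be done
None
the job is handed in; nothing more can be done
```

Both fresh cells are in wells 1 and 3. The cover is shut with its wing turned about 1.33 rad into line. I handed the job in at about 23 s with the gripper holding the wing and pressing the cover flush, not locked.

**Last checks:**
- **Cells:** before the cover was swung shut, all four cell tops measured z ≈ 0.0805 m and were within about 1 mm of their well centres.
- **Cover:** slope was within ±0.006 rad of flat and the free edge read 0.083 m. The hinge side read the same, about 1 mm over its nominal height of 0.082 m, which I take as camera bias.
- **Slot:** jaw angle was 0.6° (0.01 rad), and the slot lined up with the mark in the wrist picture.
- **Press:** about 20 N downward, with sideways forces of up to about 6 N.

**What disagreed:**
- **Fingertips:** both cameras showed the real tips about 26.5 mm behind the reported TCP. My first grasp closed above the cell without touching it, and I corrected every later move for this.
- **Second pick-up:** it showed about 7 N of upward force while closing. The cell was not disturbed and seated normally.
- **Wing grip:** the final opening read 8 mm on the 10 mm wing.

I did not re-measure the spent cell or the bystanders at the end. No move brought the arm near the bystanders, and the spent cell stayed about 56 mm from the nearest grasp.

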